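# Sort four pastries into their serving trays

### The job

Sort the four pastries that lie loose on the bare counter in front of the robot: the croissant into the plain oblong tray, the ring cookie into the round dish, and the two small biscuits into the tray with the divider, one in each bay. Each must lie flat on the tray's floor, and the coffee cup and the water glass must stay standing where they are.

Things in the scene. Friction and masses are not known exactly. Their poses are not given: they have to be found in the camera images.
- croissant: Butter croissant with ridges, loose, 60 g, 54 x 84 x 41 mm. Origin at the centre of its underside; x along its 54 mm width, y along its 84 mm length, z up. Starts flat on the counter. Best gripped across the middle, fingers closing along its x.
- ring_cookie: Pale sugared ring cookie (a small ring doughnut shape), loose, 45 g, 58 x 60 x 20 mm. Origin at the centre of its underside; z up. Starts flat on the counter. Its hole is too small to use; grip it across the outside.
- biscuit_a: Small smooth oblong butter biscuit, loose, 20 g, 32 x 48 x 14 mm, rounded on top. Origin at the centre of its underside; x along its 32 mm width, y along its 48 mm length, z up. Starts flat on the counter.
- biscuit_b: The other small oblong butter biscuit, like biscuit_a in size and axes (the two are interchangeable), 32 x 48 x 14 mm.
- long_tray: Plain oblong wooden tray without divider, fixed to the counter; outside 92 mm along its x, 114 mm along its y; walls 4 mm thick and 12 mm high over the counter, floor 4 mm thick (inside 84 x 106 mm). Origin at the centre of its underside, on the counter; z up. The croissant's place, its length along the tray's y.
- round_dish: Round wooden dish, fixed to the counter; 112 mm across its rim, 12 mm high, wall 4 mm, floor 4 mm thick; about 88 mm across the inside at the floor. Origin at the centre of its underside; z up. The ring cookie's place.
- two_bay_tray: Oblong wooden tray with one low divider, fixed to the counter; outside 92 mm along its x, 132 mm along y; walls 4 mm thick, 12 mm high; floor 4 mm thick. The divider (4 mm thick, top 10 mm over the counter) runs along x at y = 0 and makes two bays, 84 (x) by 60 mm (y) inside, centred at y = +32 and -32 mm. Origin at its underside's centre; z up. Place of the biscuits, length along its y.
- cup: White porcelain coffee cup without handle, a bystander, loose, 73 mm across, 61 mm high, origin at the centre of its underside. It stands near the counter's front edge and must not be moved.
- glass: Thick water tumbler, a bystander, loose, 75 mm across, 111 mm high, origin at the centre of its underside. It stands near the counter's front edge, to the right, and must not be moved.
Things that resemble listed ones, but are neither listed nor needed, are in the scene too. What is shaped like the biscuit_a but green is not meant.

How it is judged (in metres and radians):
At the end, for the whole second after the job is handed in: Croissant within 28 mm of the long tray's centre, ring within 24 mm of the dish's, a biscuit in each bay (30 mm in x, 18 mm in y of its centre); all at rest on the floors (underside below 10 mm, tilt under 0.25 rad); cup and glass within 30 mm of their start (horizontal distance between croissant and long_tray below 0.028 m and z of croissant in the frame of long_tray between 0.001 and 0.01 m and angle between each of croissant, ring_cookie, biscuit_a, biscuit_b's own z axis and vertical below 0.25 rad and linear speed of each of croissant, ring_cookie, biscuit_a, biscuit_b below 0.02 m/s and horizontal distance between ring_cookie and round_dish below 0.024 m and z of ring_cookie in the frame of round_dish between 0.001 and 0.01 m and ((y of biscuit_a in the frame of two_bay_tray between 0.014 and 0.05 m and y of biscuit_b in the frame of two_bay_tray between -0.05 and -0.014 m) or (y of biscuit_b in the frame of two_bay_tray between 0.014 and 0.05 m and y of biscuit_a in the frame of two_bay_tray between -0.05 and -0.014 m)) and x of biscuit_a in the frame of two_bay_tray between -0.03 and 0.03 m and x of biscuit_b in the frame of two_bay_tray between -0.03 and 0.03 m and z of biscuit_a in the frame of two_bay_tray between 0.001 and 0.01 m and z of biscuit_b in the frame of two_bay_tray between 0.001 and 0.01 m and distance of each of cup, glass from where it was at the start of the episode below 0.03 m); the robot touches nothing.
It fails at once if the cup or the glass is tipped over or carried off (angle between any of cup, glass's own z axis and vertical above 0.4 rad or distance of any of cup, glass from where it was at the start of the episode above 0.05 m).
It also fails if it takes over 90 s, if anything falls off the work surface, if the arm or the gripper's body presses on something with over 40 N, if the wrist force passes 120 N, or if a joint passes its speed limit or range.

### The arm

A 6-joint arm with a two-finger parallel gripper is mounted at the origin on a cart in front of the work surface, level with it; the furniture and walls round the work are solid. World frame = base frame: x ahead of the robot, y to its left, z up, the work surface at z = 0. Lengths are in mm, angles in rad, forces in N, time in s.
With the tool pointing down it reaches from about 325 to 875 mm from the base axis. Payload 4.4 kg.
Tool frame: the origin (TCP) lies on the centre line of the jaws, within the pads' length; the fingertips stand ahead of it and the grasp point (between the pads) lies 6 mm ahead of it (ctrl.tcp_to_tips is the z of the fingertips in the tool frame, in mm); z points along the fingers, y is the line along which they close (so a half turn about z gives the same grasp; the last joint's range is limited). The gripper opens to 85 mm and grips with 20 to 120 N. Pads are 22 mm wide; open, the fingers measure 114 mm over their backs; the gripper's body (76 mm by 85 mm) begins 54 mm behind the grasp point. The pads swing forward as they close: fully open they stand 13 mm farther back than shut.
Start: joints at [1.016, 0.207, 1.542, -0, 1.393, -0.15], TCP at [225.936, 528.754, 256.282] pointing down, gripper open.
Joint ranges: [-2.73, 2.73], [-0.86, 2.22], [0.23, 2.46], [-1.11, 4.25], [0.08, 2.63], [-2.82, 2.82]. Speed limits (rad/s): [2.79, 2.79, 3.14, 3.14, 3.14, 3.14].

### API

Orientations are given as a 3x3 rotation matrix whose columns are the frame's x, y, z axes.
In Python, from plant import ctrl, sensors, optics gives the robot as it stands. Calls block until the motion is done:
- ctrl.move_ptp(position, orientation): joint-space move of the TCP to a pose.
- ctrl.move_l(position, rot=None, vel=150, threshold=None): straight line of the TCP; rot=None keeps the orientation; vel is the mean speed in mm/s. With threshold (N) it stops when the force on the tool has changed by that much, and returns True; else False.
- ctrl.set_joints(angles): joint-space move.
- ctrl.gripper_to(opening, force=None): finger opening in mm; force is the grip in N (None keeps the last); returns when the fingers have stopped.
- ctrl.hold(seconds).
- ctrl.solve_ik(position, orientation): joint angles nearest the present ones, or None.
- sensors.read_state(): the state.
- optics.grab_frame(name): name is "scene" or "top"; returns (picture, depth): 384x512x3 uint8, red, green, blue; 384x512 float32, mm along the optical axis (not along the pixel's ray), 0 where there is no reading.
- optics.camera_params(name): a dict with "mtx" (3x3 intrinsics, pixels), "R" (3x3) and "t" (3): a world point X has camera coordinates R X + t. Camera axes: x right, y down, z forward; pixel columns grow to the right and rows downward; lengths in mm; the calibration is good to about 2 mm. A picture is of the moment at which its call begins. camera_params takes no time and is no camera call.
A pose or a line that the arm cannot do raises ctrl.MotionError and nothing moves.
- ctrl.finish_job(): hands the job in; it is judged then, once.
The state is a dict: "t": time; "q": joint angles; "qvel": joint speeds; "tau": joint torques, N m; "eef_pos": TCP position; "eef_rot": TCP orientation; "force": force on the tool from outside, world axes, zero at the start; "wrist_torque": the same for the moment, N m; "grip_width": finger opening in mm; "grasp_force": force on a finger pad.
Only numpy, scipy, OpenCV 4.12 (cv2) and the standard library are available. Lean on these libraries where they do the work, as an engineer would, in place of code of your own. Each camera call takes 0.05 s, during which the arm holds its last target. There are 200 camera calls.

## Working session

There is one attempt and no reset: what is moved stays moved. The work goes in short steps, each a Python script; the robot and the scene stay as the last script left them, time stands still between calls to the robot, and variables do not carry over. Pictures are saved under pics/ and viewed, at most 14 in all, crops included, and the job is handed in when it is done.

```bash
ls; mkdir -p pics
python3 - <<'E'
from plant import ctrl,sensors,optics
import cv2,numpy as np
for n in("top","scene"):
    p,d=optics.grab_frame(n); c=optics.camera_params(n)
    np.savez(f"{n}0.npz",p=p,d=d,**c)
    cv2.imwrite(f"pics/{n}0.png",cv2.resize(p[...,::-1],(800,600)))
    print(n,c["mtx"].round(1).tolist(),c["R"].round(3).tolist(),c["t"].round(0),(-c["R"].T@c["t"]).round(0))
print(ctrl.tcp_to_tips,sensors.read_state()["t"])
E
```

```text
pics
top [[408.4, 0.0, 249.8], [0.0, 408.4, 189.1], [0.0, 0.0, 1.0]] [[0.008, -1.0, -0.017], [-0.992, -0.006, -0.129], [0.129, 0.018, -0.992]] [ -18.  599. 1093.] [ 453.  -35. 1161.]
scene [[389.6, 0.0, 253.3], [0.0, 389.6, 189.1], [0.0, 0.0, 1.0]] [[0.68, -0.733, -0.025], [-0.362, -0.307, -0.88], [0.637, 0.608, -0.474]] [-399.  222.  985.] [-276. -823.  653.]
25.0 0.1
```

View pics/top0.png

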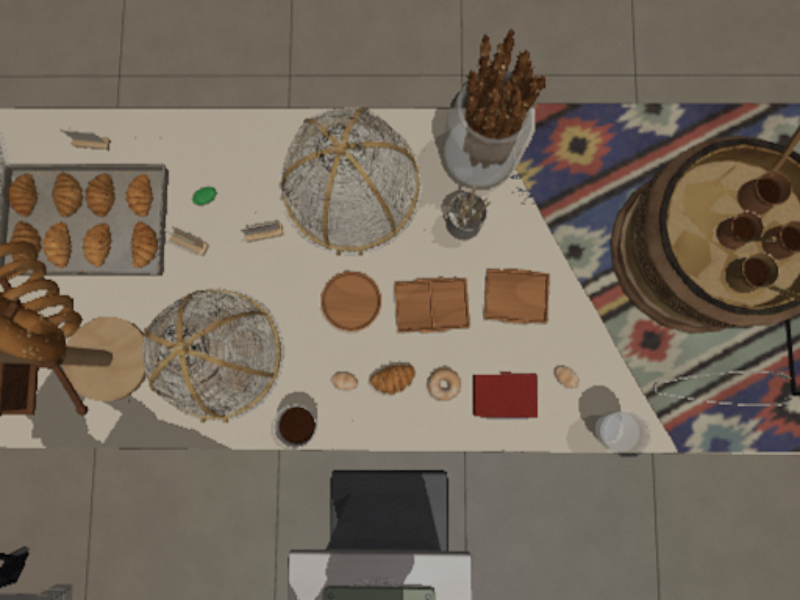

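View pics/scene0.png

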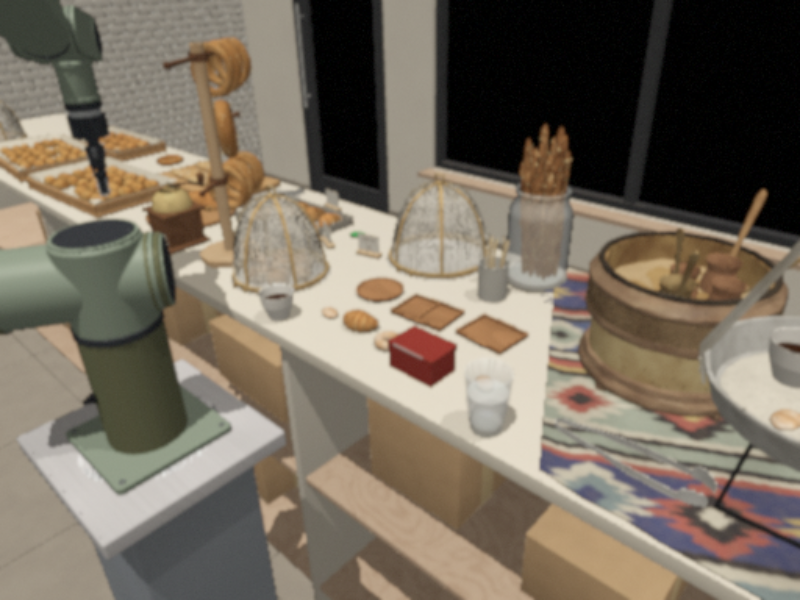

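Top view (800x600 display px): 
- **Biscuits:** (344,380) and (567,377). The green lookalike at (204,195) isn't meant.
- **Croissant:** (392,379). The ones on the baking sheet at left (x<165) are not loose on the bare counter.
- **Ring:** (444,383). The rings on the stand at left aren't meant.
- **Trays:** round dish (351,300), two-bay tray with its divider at x≈431, plain tray (516,296).
- **Obstacles:** red box (506,395), cup (297,426), glass (619,431).

Next I'll measure these and check them in one enlarged crop.

```bash
cat > vis.py <<'E'
import cv2,numpy as np
def ray(uv,c,z):
    uv=np.asarray(uv,float).reshape(-1,2); K,R,t=c["mtx"],c["R"],c["t"]
    d=(R.T@np.linalg.inv(K)@np.c_[uv,np.ones(len(uv))].T).T; o=-R.T@t
    return (o+d*((z-o[2])/d[:,2])[:,None])[:,:2]
S=4
def blobs(p,c,seeds):
    """seeds: name->(display uv, z of plane). saturation mask on upscaled image, blob nearest the seed"""
    big=cv2.resize(p,None,fx=S,fy=S,interpolation=cv2.INTER_CUBIC)
    sat=cv2.cvtColor(big,cv2.COLOR_RGB2HSV)[...,1]
    out={}; vis=big[...,::-1].copy()
    for n,(uv,z,th) in seeds.items():
        m=(sat>th).astype(np.uint8)
        cs,_=cv2.findContours(m,cv2.RETR_EXTERNAL,cv2.CHAIN_APPROX_NONE)
        cs=[k for k in cs if cv2.contourArea(k)>800]
        q=np.array(uv)*512/800*S
        k=max(cs,key=lambda k:cv2.pointPolygonTest(k,tuple(map(float,q)),True))
        cv2.drawContours(vis,[k],-1,(255,0,0),1)
        w=ray((k.reshape(-1,2)+.5)/S-.5,c,z).astype(np.float32)
        (x,y),(a,b),ang=cv2.minAreaRect(w)
        if a>b:a,b,ang=b,a,ang+90      # ang: now direction of short side
        ang=(ang+90)%180-90
        M=cv2.moments(w); out[n]=(np.array([x,y]),np.array([M["m10"],M["m01"]])/M["m00"],a,b,ang)
    return out,vis
E
python3 - <<'E'
from vis import *
f=np.load("top0.npz");c={k:f[k] for k in("mtx","R","t")}
seeds=dict(bis1=((344,380),6,60),bis2=((567,377),6,60),cro=((392,379),15,75),ring=((436,391),9,60),
 dish=((351,300),12,90),two=((415,304),12,90),two2=((450,304),12,90),long=((516,296),12,90),red=((506,395),40,120))
hsv=cv2.cvtColor(f["p"],cv2.COLOR_RGB2HSV)
for n,s in seeds.items(): u,v=(np.array(s[0])*.64).astype(int); print(n,hsv[v,u],f["d"][v,u])
print("counter",hsv[218,205],hsv[220,320])
o,v=blobs(f["p"],c,seeds)
for n,(a,m,w,l,g) in o.items(): print(n,a.round(1),m.round(1),"%.1f x %.1f short-dir %.1f"%(w,l,g))
# heights from depth
d=f["d"];K,R,t=c["mtx"],c["R"],c["t"]
vv,uu=np.mgrid[:384,:512];P=np.stack([(uu-K[0,2])*d/K[0,0],(vv-K[1,2])*d/K[1,1],d],-1)
W=(P-t)@R
for n,u0,u1,v0,v1 in(("red",300,346,236,270),("cup",175,205,255,288),("glass",378,415,260,292),("cro",236,266,231,254),("ring",272,296,233,257)):
    w=W[v0:v1,u0:u1].reshape(-1,3); h=w[w[:,2]>6]; print(n,h.min(0).round(),h.max(0).round(),np.median(h,0).round())
cv2.imwrite("pics/crop0.png",cv2.resize(v[165*S:290*S,200*S:400*S],(800,500)))
E
```

```text
bis1 [ 15 110 160] 1137.2112
bis2 [ 15 102 167] 1135.1115
cro [ 14 160 142] 1112.89
ring [ 16  73 172] 1125.0804
dish [ 13 143 128] 1165.9905
two [ 13 146 129] 1163.3712
two2 [ 13 142 135] 1162.6337
long [ 13 142 133] 1162.284
red [  2 185 110] 1083.7219
counter [ 20  38 173] [ 19  40 172]
bis1 [449.   69.1] [448.8  68.9] 32.3 x 47.8 short-dir -16.5
bis2 [ 459.7 -329.1] [ 459.4 -328.8] 31.6 x 49.0 short-dir -38.0
cro [452.7 -17.2] [453.8 -18.5] 52.4 x 80.8 short-dir 0.4
ring [ 444.9 -110.1] [ 444.6 -109.9] 58.1 x 59.2 short-dir 45.5
dish [593.   58.9] [593.   58.9] 108.7 x 110.1 short-dir -89.4
two [587.4 -87.8] [587.1 -87.9] 98.7 x 131.3 short-dir 4.4
two2 [587.4 -87.8] [587.1 -87.9] 98.7 x 131.3 short-dir 4.4
long [ 604.1 -241.1] [ 604.  -241.4] 98.2 x 114.2 short-dir -3.7
red [ 428.5 -213.4] [ 426.6 -214. ] 76.9 x 110.2 short-dir 0.5
red [ 387. -264.    7.] [ 466.  -35. 1161.] [ 426. -210.   59.]
cup [337. -35.   6.] [ 453.  183. 1161.] [370. 150.  42.]
glass [ 334. -432.    6.] [ 453.  -35. 1161.] [ 369. -400.   74.]
cro [423. -54.   7.] [ 476.   23. 1161.] [453. -19.  32.]
ring [ 416. -141.    6.] [ 471.  -35. 1161.] [ 443. -108.   19.]
```

View pics/crop0.png

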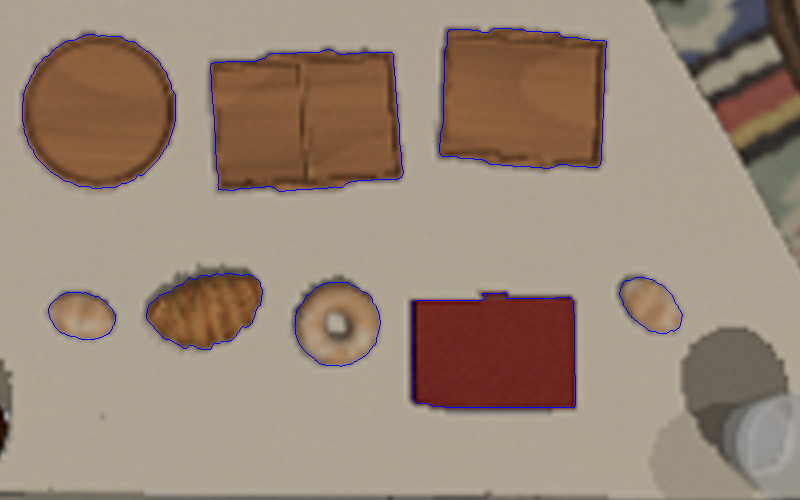

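The crop confirms the targets, and the measured sizes match: biscuits 32x48, ring 58x59, croissant about 52x81 and dish 110. The red box, about 59 mm high, sits beside the ring. I'll now write the helpers, check heights along the path, and probe the fingertip height at two openings over bare counter.

```bash
cat > arm.py <<'E'
import numpy as np
from plant import ctrl,sensors,optics
def rot(g):
    """tool down, jaws closing along world angle g (deg); of the two half turns the one with the last joint nearer 0"""
    c,s=np.cos(np.radians(g)),np.sin(np.radians(g))
    return np.array([[-s,c,0],[c,s,0],[0,0,-1.]])
def best(p,g):
    c=[(abs(q[5]),R) for R in(rot(g),rot(g+180)) if (q:=ctrl.solve_ik(p,R)) is not None]
    return min(c,key=lambda k:k[0])[1]
def S(): return sensors.read_state()
def over(xy,z,g):
    p=[*xy,z]; ctrl.move_ptp(p,best(p,g))
def pick(xy,g,z,pre,force,zup=170):
    over(xy,zup,g); ctrl.gripper_to(pre)
    ctrl.move_l([*xy,z+25],vel=250)
    hit=ctrl.move_l([*xy,z],vel=60,threshold=8)
    ctrl.gripper_to(0,force); s=S(); print("hit",hit,"z",s["eef_pos"].round(1) if hasattr(s["eef_pos"],"round") else s["eef_pos"],"w",s["grip_width"],"f",s["grasp_force"])
    ctrl.move_l([*xy,zup],vel=250); s=S(); print("lifted w",round(s["grip_width"],1),"f",s["grasp_force"],"t",s["t"])
def place(xy,g,z,wopen,zup=170):
    over(xy,zup,g); ctrl.move_l([*xy,z+20],vel=250)
    hit=ctrl.move_l([*xy,z],vel=50,threshold=6); s=S()
    print("place hit",hit,"z",np.round(s["eef_pos"],1))
    ctrl.gripper_to(wopen); ctrl.move_l([*xy,zup],vel=250); print("t",S()["t"])
E
python3 - <<'E'
from vis import *
f=np.load("top0.npz");K,R,t,d=f["mtx"],f["R"],f["t"],f["d"]
vv,uu=np.mgrid[:384,:512];P=np.stack([(uu-K[0,2])*d/K[0,0],(vv-K[1,2])*d/K[1,1],d],-1);W=(P-t)@R
m=d>0
for n,a in(("dome",(90,180,185,268)),("dome2",(180,268,70,160)),("red",(300,346,236,270)),("stand",(0,60,150,260))):
    w=W[a[2]:a[3],a[0]:a[1]][m[a[2]:a[3],a[0]:a[1]]]; print(n,np.percentile(w[:,2],[50,99]).round(), w[w[:,2]>30].min(0).round(),w[w[:,2]>30].max(0).round())
# croissant principal axis from mask
sat=cv2.cvtColor(f["p"],cv2.COLOR_RGB2HSV)[...,1]; k=np.argwhere(sat[225:260,230:270]>80)[:,::-1]+[230,225]
w=ray(k,f,15);e,v=np.linalg.eigh(np.cov(w.T)); print("cro",w.mean(0),np.degrees(np.arctan2(v[1,0],v[0,0])))
from arm import *
s=S();p=np.array(s["eef_pos"]);ctrl.move_l([p[0],p[1],330],vel=250)
over((508,-20),250,90); print(S()["t"],S()["q"])
for w in(60,34):
    ctrl.gripper_to(w); ctrl.move_l([508,-20,45],vel=250)
    h=ctrl.move_l([508,-20,14],vel=25,threshold=3); s=S(); print(w,h,s["eef_pos"],s["grip_width"],s["force"],s["t"])
    ctrl.move_l([508,-20,60],vel=250)
E
```

```text
dome [137. 209.] [383. 172.  30.] [604. 389. 234.]
dome2 [139. 205.] [685. -61.  30.] [909. 183. 231.]
red [58. 64.] [ 387. -264.   31.] [ 466. -159.   65.]
stand [ 72. 387.] [402. 417.  30.] [709. 681. 394.]
cro [453.85696464 -18.46963908] -164.00017464457042
2.7667 [-2.08499016e-01  6.98668395e-02  1.70951565e+00  3.00651004e-04
  1.36205601e+00  1.36095867e+00]
60 True [507.72633828 -19.96005516  19.98262932] 60.11573252073613 [0.8422638  0.23079756 4.48383619] 5.0333
34 True [507.89665325 -19.96587268  24.22527845] 34.224221563063246 [-0.36227837  0.08058877  5.76067558] 6.7917
```

Tip offsets are 20 mm at a 60 mm opening and 24 mm at 34 mm. The croissant's short axis is about 10° (0.4° from the rectangle, 16° from moments). I'll do the croissant first, then the ring.

Run:
```python
from arm import *
import cv2
pick((453.3,-18),10,33.5,80,30)
if S()["grip_width"]>25:
    place((604,-241),-3.7,38.5,72)
    pick((444.7,-110),0,26.5,78,25)
    if S()["grip_width"]>40: place((593,59),0,31.5,69)
p,d=optics.grab_frame("top");np.savez("top1.npz",p=p,d=d)
cv2.imwrite("pics/top1.png",cv2.resize(p[165:290,200:400,::-1],(800,500),interpolation=cv2.INTER_CUBIC))
```

```text
hit False z [453.4 -18.1  34.2] w 51.32636079290465 f 30.656051682271936
lifted w 51.0 f 31.467749873236244 t 11.4167
place hit True z [ 604.  -241.    38.3]
t 14.5583
hit False z [ 445.  -110.1   27.2] w 54.71763765395936 f 25.535070308687864
lifted w 54.8 f 26.550548133582197 t 17.9
place hit True z [593.   59.   31.3]
t 20.8917
```

View pics/top1.png

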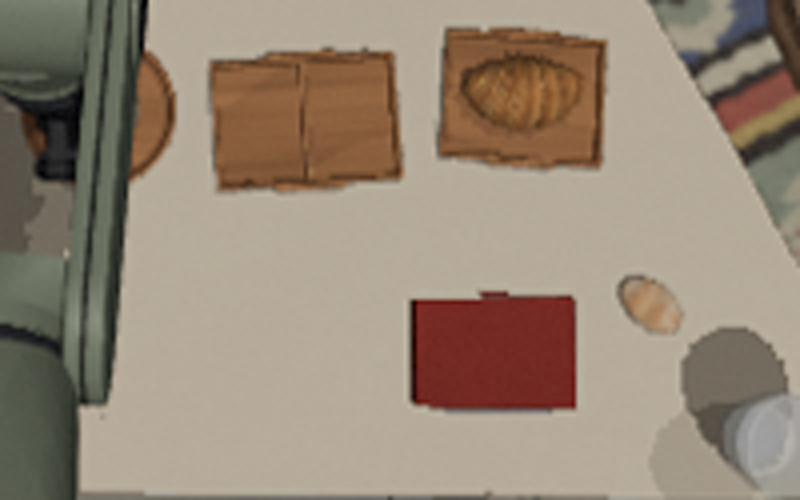

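The croissant lies in the plain tray at about (520,92) in the crop; the arm still covers the dish. Next, the biscuits.

Run:
```python
from arm import *
import cv2
g=4.4;c=np.array([587.3,-87.8]);u=np.array([-np.sin(np.radians(g)),np.cos(np.radians(g))])
for xy,a,k in(((449,69),-16.5,32),((459.6,-329),-38,-32)):
    pick(xy,a,26,52,22)
    if S()["grip_width"]<20: print("missed");break
    place(c+k*u,g,31,44)
ctrl.move_ptp([450,250,300],best([450,250,300],0)); ctrl.hold(.3)
for n in("top","scene"):
    p,d=optics.grab_frame(n);np.savez(n+"2.npz",p=p,d=d)
    q=p[160:295,170:420] if n=="top" else p[140:290,130:350]
    cv2.imwrite(f"pics/{n}2.png",cv2.resize(q[...,::-1],(800,int(800*q.shape[0]/q.shape[1])),interpolation=cv2.INTER_CUBIC))
print(S()["t"])
```

```text
hit False z [449.4  69.   26.5] w 29.45960534092595 f 21.67949394788593
lifted w 29.9 f 21.78914770949632 t 24.125
place hit False z [584.7 -55.9  30.8]
t 27.0667
hit False z [ 459.9 -329.3   26.5] w 29.368858624586508 f 21.756774052628316
lifted w 28.9 f 21.780458888970315 t 30.7083
place hit False z [ 589.6 -119.5   30.8]
t 33.8583
35.7917
```

View pics/top2.png

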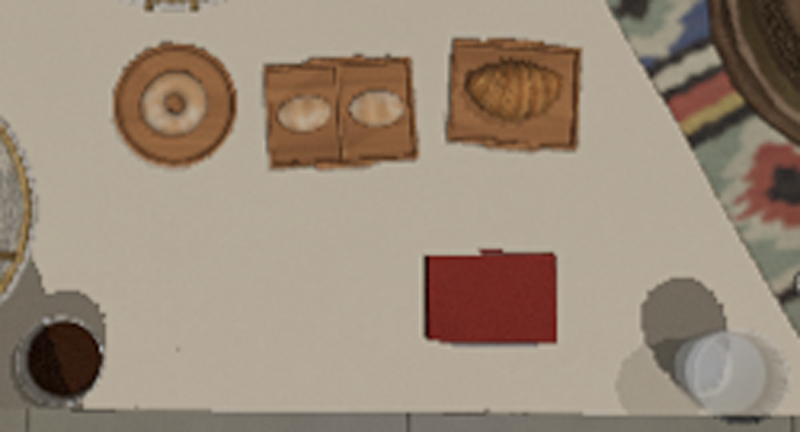

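View pics/scene2.png

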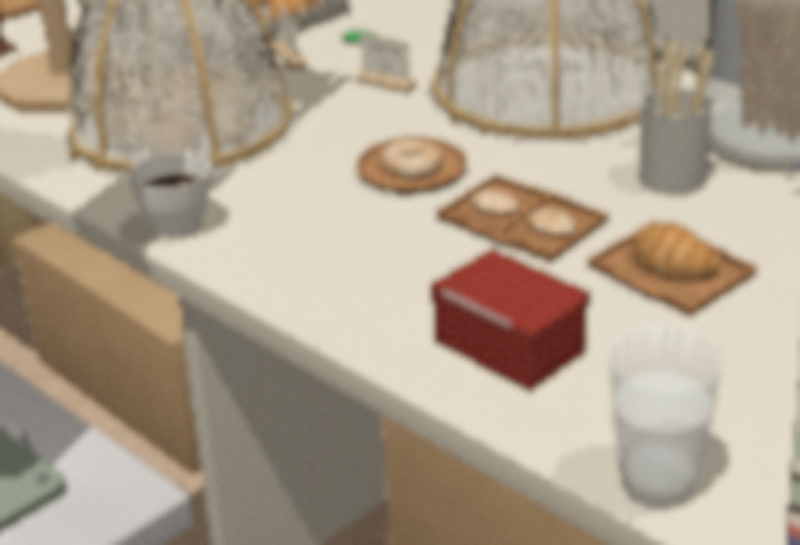

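All four pastries lie flat and centred in their places: ring (175,102), biscuits (303,112) and (376,108) either side of the divider, croissant (513,90). The cup and glass haven't moved. I'm handing the job in.

```bash
python3 -c "
from plant import ctrl
print(ctrl.finish_job())"
```

```text
the job is handed in; nothing more can be done
None
```

The job is handed in at about 36 s: the last pictures show the croissant, the ring cookie and both biscuits lying flat in their own trays, with the cup and glass standing where they were; no verdict came back.

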